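# Pin and lock the hold-down bar of a shake-test cradle

### The arm

A 7-joint arm with a two-finger parallel gripper is mounted at the origin on a cart in front of the work surface, level with it; the furniture and walls round the work are solid. World frame = base frame: x ahead of the robot, y to its left, z up, the work surface at z = 0. Lengths are in m, angles in rad, forces in N, time in s.
With the tool pointing down it reaches from about 0.35 to 0.9 m from the base axis. Payload 7.2 kg.
Tool frame: the origin (TCP) lies midway between the tips of the shut fingers; the grasp point (between the pads) lies 19 mm behind it (bot.grip_point_offset is the distance from the TCP to the grasp point, in m); z points along the fingers, y is the line along which they close (so a half turn about z gives the same grasp; the last joint's range is limited). The gripper opens to 88 mm and grips with 3 to 60 N. Pads are 20 mm wide; open, the fingers measure 115 mm over their backs; the gripper's body (75 mm by 178 mm) begins 61 mm behind the grasp point.
Start: joints at [-1.405, 0.411, -0.013, 1.596, 0.006, 1.134, -0.082], TCP at [0.145, 0.608, 0.2] pointing down, gripper open.
Joint ranges: [-2.95, 2.95], [-0.29, 1.99], [-1.47, 1.44], [0.14, 2.54], [-1.03, 4.17], [0.13, 1.85], [-2.86, 2.86]. Speed limits (rad/s): [2.39, 2.39, 3.01, 3.01, 3.14, 3.14, 3.14].

### API

Orientations are given as [roll, pitch, yaw] about the fixed x, y, z axes, in that order (R = Rz(yaw) Ry(pitch) Rx(roll)).
In Python, from rig import bot gives the robot as it stands.
- The arm moves only by the tool steer_hand, called after "Emit:" in YAML: its name, and indented under it one key for each argument. Schema: {"type":"object","properties":{"steps":{"type":"object","properties":{"ticks":{"type":"array","items":{"type":"array","items":{"type":"number"},"minItems":7,"maxItems":7},"minItems":1,"maxItems":20}},"additionalProperties":false,"required":["ticks"]},"grip_force":{"type":"number"},"only":{"type":"string"},"quiet":{"type":"boolean"},"lines":{"type":"string"}},"required":["steps"],"additionalProperties":false}. steps is an object whose key "ticks" holds a list of rows, 1 to 20 of them, each of 7 numbers: dx, dy, dz in units of 100 mm, then a rotation vector rx, ry, rz in rad, then the opening from 0.0 (shut) to 1.0 (fully open); each row is the pose to reach, as a shift and turn from the pose commanded when the call began, along the tool's axes at that moment; what a row does not reach only later rows make up. A row lasts 1/10 s, in which the tool goes at most 0.05 m and 0.15 rad, less where a joint would pass 70% of its speed; a pose out of reach is approached as far as the arm can. The fingers move at their own pace and stop on an object; grip_force is the grip in N (left out, the last holds). Time passes only in rows, so rows that do not move let the fingers close. The tool returns the time, the measured TCP pose, the force, the opening and the grip force at its end. only (a regular expression) keeps the lines of the reply that match it, lines (a string "A,B") keeps lines A to B, and quiet returns only ok. Input that does not fit is refused with a message, and nothing moves.
- bot.observe(): the state, without advancing time (a new reading comes with each control period).
- bot.capture(name): name is "scene" or "top" or "wrist"; returns a dict with "image" (400x640x3 uint8, blue, green, red), "depth" (400x640 float32, m along the optical axis (not along the pixel's ray), 0 where there is no reading), "K" (3x3 intrinsics, pixels), "dist_coeffs" ([k1, k2, p1, p2, k3] as OpenCV has them; the pictures are not rectified), "R" (3x3) and "t" (3): a world point X has camera coordinates R X + t. Camera axes: x right, y down, z forward; pixel columns grow to the right and rows downward; lengths in m; the calibration is good to about 2 mm. A picture is of the moment at which its call begins.
- bot.hand_in(): hands the job in; it is judged then, once.
The state is a dict: "time": time; "joints": joint angles; "qd": joint speeds; "effort": joint torques, N m; "position": TCP position; "ee_rot": TCP orientation; "ft_force": force on the tool from outside, world axes, zero at the start; "torque": the same for the moment, N m; "opening": opening from 0.0 (shut) to 1.0 (fully open); "grasp_force": force on a finger pad.
Only numpy, scipy, OpenCV 4.12 (cv2) and the standard library are available. Lean on these libraries where they do the work, as an engineer would, in place of code of your own. Each camera call takes 0.05 s, during which the arm holds its last target. There are 200 camera calls.

### The job

The console is about to go on the shaker. Lower the blue hold-down bar fully over it, push the brass linchpin through the hole in the steel post from the robot's side until its head meets the post, then swing the pin's sprung ring up and over the post and press it down until it snaps past the pin's end. Leave the console in its nest and do not knock the other things on the bench about.

Things in the scene. Friction and masses are not known exactly. Their poses are not given: they have to be found in the camera images.
- cradle: Fixed aluminium cradle on rubber feet holding a dark console. Origin: centre of its underside on the bench; x away from the robot (yaw -0.12 to 0.28), y left, z up. On its right (y = -82 mm) a steel post, 32 mm in x, 28 mm in y, top at z = 114 mm, with a 15 mm hole through it along x. On its left the hinge of the hold-down bar. Base 190 x 186 mm.
- bar_hinge (a point): Hinge axis of the hold-down bar, along cradle x (cradle x = 0, y = +72, z = 73 mm).
- hold_bar (a joint): Blue bar, 36 mm wide, 6 mm thick, from the hinge to the post. 0 = fully down (level, on its stop, just clear of the console), grows as the free end rises (rad; starts 0.45 to 1). Friction hinge, 0.35 N m: stays where left; push down on its upper face with 2 to 5 N. Ends in a collar that drops round the post and a red thumb tab, 200 mm from the hinge.
- bar_press (a point): Point on the bar's upper face on its centre line, 115 mm from the hinge axis and 3 mm above it (bar level): a place to press. Bar down: the collar round the post is 53 mm in x by 47 mm in y, its top 84 mm above the bench, 11.5 mm below the hole's axis, and spans cradle x = -30 to 22 mm.
- hole_mouth (a point): Centre of the hole's mouth on the post's near face (cradle x = -16, y = -82, z = 95.5 mm). Axes as the cradle's: the pin goes in along +x. Hole 15 mm in diameter, 32 mm long (right through), 2 mm chamfer. The post's top is 18.5 mm above this point.
- linchpin: Loose brass pin, 0.22 kg, flat on the blue mat (mat top z = 2.7 mm). Origin: centre of the head's front face; x along its axis to the tip, z up. Shank 12 mm thick, round tip at x = 48 mm. Head 18 x 18 mm (y, z), x = -30 to 0: grip its flat sides; tail to x = -45. Home: origin at hole_mouth, x along cradle x. Let go, it sinks up to 2 mm and its head sags up to 0.1 rad; the collar stops it rolling.
- ring (a joint): Steel wire ring, 74 mm wide, hinged at the pin's tail (axis along pin y at pin x = -38 mm, z = 0). 0 = folded back from the tip, pi/2 = upright (pin +z), pi = end bar level with the tip, 3.32 = locked on its stop. Nearly free: may rest near upright, else falls by its weight. At about 3.06 the end bar meets the tip: press it (6 to 12 N), the sprung ring stretches and snaps past. Locked above 3.26.
- ring_end (a point): Middle of the ring's end bar, 87.5 mm from its hinge axis and parallel to it: straight for 28 mm, 8 mm thick, then curving to the legs. Pinch it here to swing the ring. To snap it shut press on it on both sides of the 12 mm pin, to about 10 mm below the pin's axis; when locked it is 16 mm below it.
- console: Dark moulded console, 165 x 105 x 52 mm, 0.42 kg, loose in the cradle's nest between low black stops (2 mm of play). Origin: centre of its underside, at cradle x = 0, y = 0, z = 14 mm.
- dev_board: Bystander: purple circuit board, 62 x 56 x 21 mm, origin at the centre of its underside.
- flush_cutters: Bystander: cutters with red handles, 52 x 128 x 12 mm, origin at the centre of the underside.
- marker: Bystander: white marker pen with a blue cap, 17 x 135 x 16 mm, origin at the centre of the underside.
- tip_tin: Bystander: small round tin with a yellow lid, 46 x 46 x 16 mm, origin at the centre of the underside.
- solder_reel: Bystander: blue reel, 60 x 61 x 38 mm, origin at the centre of the underside.
- driver_blue: Bystander: screwdriver with a blue handle, 18 x 152 x 17 mm, origin at the centre of the underside.

How it is judged:
On the way, in this order (a step that is already met when the one before it is completed fails the run):
1. the hold-down bar is fully down (value of joint hold_bar below 0.05 rad), for 0.2 s.
2. with the bar down, the linchpin is home in the post (value of joint hold_bar below 0.05 rad and x of linchpin in the frame of hole_mouth between -0.007 and 0.003 m and y of linchpin in the frame of hole_mouth between -0.006 and 0.006 m and z of linchpin in the frame of hole_mouth between -0.006 and 0.006 m and angle between the x axis of linchpin and the x axis of cradle, either way round below 0.17 rad), for 0.2 s.
3. the ring is over the post and snapped past the pin's end (all of step 2 and value of joint ring above 3.26 rad), for 0.2 s.
At the end, for the whole second after the job is handed in: The bar is down (within 0.05 rad), the linchpin is home in the post (head within 7 mm of the post's face, within 6 mm and 0.17 rad of the hole's axis), its ring is locked (beyond 3.26 rad), the console is in its nest (within 6 mm) and the pin is at rest (all of step 3 and x of console in the frame of cradle between -0.006 and 0.006 m and y of console in the frame of cradle between -0.006 and 0.006 m and linear speed of linchpin below 0.02 m/s); the robot touches nothing.
It fails at once if the console is knocked out of its nest (distance of console from where it was at the start of the episode above 0.015 m).
It fails at once if one of the other things on the bench is knocked away (distance of any of dev_board, flush_cutters, marker, tip_tin, solder_reel, driver_blue from where it was at the start of the episode above 0.03 m).
It also fails if it takes over 67 s, if anything falls off the work surface, if the arm or the gripper's body presses on something with over 40 N, if the wrist force passes 120 N, or if a joint passes its speed limit or range.

## Working session

There is one attempt and no reset: what is moved stays moved. The work goes in short steps, Python scripts to look and compute and a tool call to move; the robot and the scene stay as the last step left them, time stands still between calls to the robot, and variables do not carry over. Pictures are saved under pics/ and viewed, at most 13 in all, crops included, and the job is handed in when it is done.

```bash
ls; mkdir -p pics; python3 - <<'E'
from rig import bot
import cv2,numpy as np
o=bot.observe();print(o)
for n in("top","scene"):
    c=bot.capture(n);cv2.imwrite(f"pics/{n}0.png",c["image"]);np.savez(f"/tmp/{n}0.npz",**c);print(n,c["K"],c["dist_coeffs"],c["R"],c["t"],(c["depth"]>0).mean())
E
```

```text
pics
rig.py
{'time': 0.0, 'joints': array([-1.40519301,  0.41190493, -0.01272015,  1.59705881,  0.00560366,
        1.1342951 , -0.08227219]), 'qd': array([-0.00104217, -0.0005131 ,  0.00132977, -0.00131601,  0.0014888 ,
        0.00174517, -0.00053959]), 'effort': array([-5.35322688e-04, -5.87957883e+01,  6.41393568e-01, -2.91064793e+01,
       -5.38891589e-02,  1.82634930e-02,  1.38851042e-04]), 'position': array([0.1447121 , 0.60744646, 0.1988999 ]), 'ee_rot': array([-3.13996625e+00,  1.15944998e-04,  2.90775096e+00]), 'ft_force': array([-0.50015249,  0.06787524,  0.03017578]), 'torque': array([-0.00382126, -0.0093515 ,  0.01787529]), 'grasp_force': 0.0, 'opening': 1.001673651838261}
top [[450.44852522   0.         326.09559216]
 [  0.         450.44852522 197.40070843]
 [  0.           0.           1.        ]] [-0.04680079  0.          0.          0.          0.        ] [[-0.00967735 -0.99969166  0.02286793]
 [-0.99895121  0.00864162 -0.04496454]
 [ 0.04475306 -0.02327909 -0.99872681]] [0.12470915 0.4777077  1.18386422] 0.9959609375
scene [[514.89368871   0.         315.8571802 ]
 [  0.         514.89368871 205.87433718]
 [  0.           0.           1.        ]] [-0.08034556  0.          0.          0.          0.        ] [[ 0.63902195 -0.76917196 -0.00504432]
 [-0.5951375  -0.4902596  -0.63675496]
 [ 0.48730103  0.40990246 -0.77104972]] [-0.21487022  0.40536894  1.0210052 ] 0.99607421875
```
View pics/top0.png

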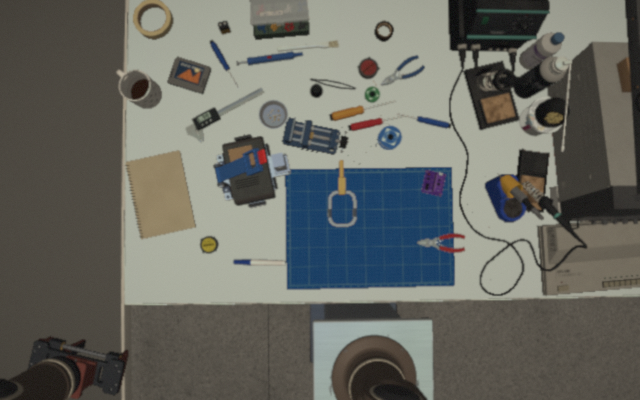

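View pics/scene0.png

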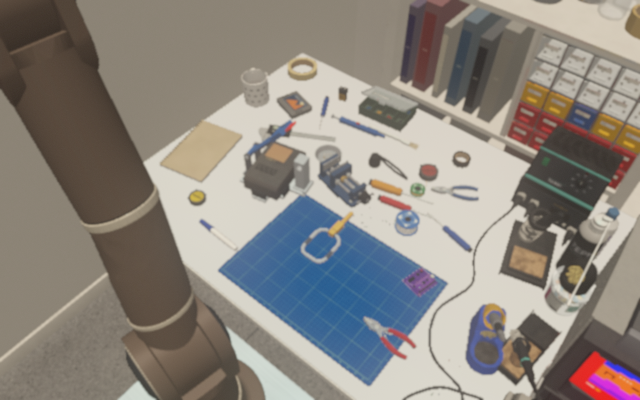

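The top view shows the pin at about (342,180), tip up, with its ring folded at (342,210). The cradle is at (248,170), the post at (280,163), and the raised bar's red tab at (264,157). The scene view shows the same layout: post at (302,172), pin at (341,223). Next I'll look at an enlarged crop.

```bash
cat > h.py <<'E'
import cv2,numpy as np
from rig import bot
def ray(c,px):
    u=cv2.undistortPoints(np.array(px,float).reshape(-1,1,2),c["K"],c["dist_coeffs"])[:,0]
    d=np.c_[u,np.ones(len(u))]@c["R"]; return -c["R"].T@c["t"],d
def plane(c,px,z):
    o,d=ray(c,px); return o+d*((z-o[2])/d[:,2])[:,None]
def dep(c,px):
    o,d=ray(c,px); p=np.array(px,int).reshape(-1,2); return o+d*c["depth"][p[:,1],p[:,0]][:,None]
def proj(c,X):
    return cv2.projectPoints(np.array(X,float).reshape(-1,3),cv2.Rodrigues(c["R"])[0],c["t"],c["K"],c["dist_coeffs"])[0][:,0]
E
python3 - <<'E'
from h import *
t=dict(np.load("/tmp/top0.npz"));s=dict(np.load("/tmp/scene0.npz"))
I=t["image"];a=cv2.resize(I[125:235,200:300],None,fx=4,fy=4,interpolation=2) if 0 else cv2.resize(I[125:215,205:305],None,fx=4,fy=4,interpolation=cv2.INTER_CUBIC)
b=cv2.resize(s["image"][110:200,235:335],None,fx=4,fy=4,interpolation=cv2.INTER_CUBIC)
cv2.imwrite("pics/crop0.png",np.hstack([a,b]))
# pin by brass colour
hsv=cv2.cvtColor(I,cv2.COLOR_BGR2HSV)
m=cv2.inRange(hsv,(10,90,110),(32,255,255));m[:150]=0;m[230:]=0;m[:,:300]=0;m[:,400:]=0
ys,xs=np.nonzero(m);print(len(xs),xs.min(),xs.max(),ys.min(),ys.max())
for y in range(ys.min(),ys.max()+1): print(y,xs[ys==y].min(),xs[ys==y].max(),end=' ; ')
P=plane(t,np.c_[xs,ys],0.0117);c=P[:,:2].mean(0);w=cv2.fitLine(P[:,:2].astype(np.float32),2,0,.01,.01).ravel();print(w)
d=w[:2]*np.sign(w[0]);q=(P[:,:2]-c)@d;print(c,np.degrees(np.arctan2(d[1],d[0])),q.min(),q.max())
# light ring on mat
print([ (tuple(p),dep(t,[p]).round(3)[0].tolist()) for p in [(279,163),(283,158),(264,158),(248,170),(222,172),(342,190),(310,250)]])
E
```

```text
154 339 344 160 194
160 341 341 ; 161 340 342 ; 162 340 342 ; 163 340 342 ; 164 340 342 ; 165 340 342 ; 166 340 342 ; 167 340 342 ; 168 340 342 ; 169 340 342 ; 170 340 342 ; 171 340 342 ; 172 340 342 ; 173 340 342 ; 174 340 342 ; 175 340 342 ; 176 340 343 ; 177 339 343 ; 178 339 344 ; 179 339 344 ; 180 339 344 ; 181 339 344 ; 182 339 344 ; 183 339 344 ; 184 339 344 ; 185 339 344 ; 186 339 344 ; 187 339 344 ; 188 339 344 ; 189 339 344 ; 190 339 344 ; 191 339 344 ; 192 339 344 ; 193 339 344 ; 194 340 342 ; [0.999962   0.00872375 0.5249296  0.07955412]
[0.52492958 0.07955412] 0.4998404 -0.03757065279198713 0.0529040591188532
[((279, 163), [0.559, 0.236, 0.111]), ((283, 158), [0.571, 0.226, 0.113]), ((264, 158), [0.556, 0.26, 0.225]), ((248, 170), [0.534, 0.3, 0.185]), ((222, 172), [0.54, 0.377, 0.096]), ((342, 190), [0.497, 0.079, 0.02]), ((310, 250), [0.34, 0.164, 0.003])]
```

View pics/crop0.png

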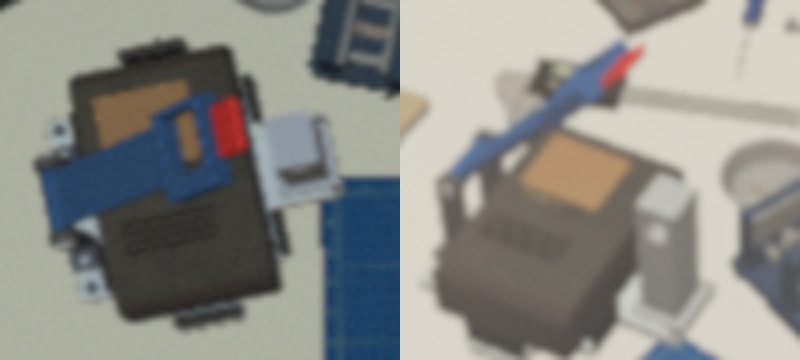

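The crop shows the cradle yawed by roughly +0.2 rad. The post top is at crop (300,150), which is image (280,162). The bar is raised with its tab at crop (230,125). The hole is visible on the post in the scene view at (299,169). Now I'll get the numbers.

```bash
python3 - <<'E'
from h import *
t=dict(np.load("/tmp/top0.npz"));s=dict(np.load("/tmp/scene0.npz"))
hsv=cv2.cvtColor(t["image"],cv2.COLOR_BGR2HSV)
def sub(m,x0,y0,x1,y1):
    k=np.zeros_like(m);k[y0:y1,x0:x1]=m[y0:y1,x0:x1];return k
# console: points with depth-derived height near 0.066
ys,xs=np.mgrid[125:215,205:305];px=np.c_[xs.ravel(),ys.ravel()]
P=dep(t,px);z=P[:,2]
for n,lo,hi,h in(("console",.055,.075,.066),("posttop",.105,.12,.114)):
    k=(z>lo)&(z<hi)
    if n=="posttop":k&=(px[:,0]>268)
    m=np.zeros((400,640),np.uint8);m[px[k,1],px[k,0]]=255
    if n=="console":m=cv2.morphologyEx(m,cv2.MORPH_OPEN,np.ones((3,3)))
    c=max(cv2.findContours(m,0,1)[0],key=cv2.contourArea)
    q=plane(t,c[:,0],h)[:,:2].astype(np.float32)
    print(n,cv2.minAreaRect(q*1000),np.degrees(0))
for n,h0 in(("blue",(100,120,60)),("red",(0,140,100))):
    m=sub(cv2.inRange(hsv,h0,(125,255,255) if n=="blue" else (8,255,255)),205,140,276,190)
    yy,xx=np.nonzero(m);Q=dep(t,np.c_[xx,yy]);print(n,len(xx),xx.mean(),yy.mean(),Q.mean(0),Q[Q[:,2].argmax()],Q[Q[:,2].argmin()])
    if n=="blue":
        print(cv2.fitLine(Q.astype(np.float32),2,0,.01,.01).ravel())
# mark pin rows
print(plane(t,[[341.5,159.7],[341.5,176.5],[341.5,194]],.0117))
E
```

```text
console ((515.012451171875, 311.4969482421875), (82.94284057617188, 103.9089584350586), 12.076025009155273) 0.0
posttop ((566.3810424804688, 238.2301025390625), (32.76349639892578, 28.33785057067871), 12.206315040588379) 0.0
blue 621 237.79549114331724 167.56521739130434 [0.54390148 0.33049422 0.14945901] [0.42543199 0.1481018  1.20098501] [0.55440977 0.39182241 0.07516171]
[-0.03463172 -0.3986245   0.91646016  0.54390174  0.33049402  0.1494589 ]
red 84 262.45238095238096 156.0 [0.56229845 0.2644126  0.21232974] [0.5539158  0.25957496 0.22475076] [0.59795269 0.28789282 0.0649241 ]
[[0.57862604 0.07847647 0.0117    ]
 [0.53384479 0.07898826 0.0117    ]
 [0.48738061 0.07951361 0.0117    ]]
```

```bash
cat >> h.py <<'E'
from scipy.spatial.transform import Rotation as Ro
YAW=.212; Rc=np.array([[np.cos(YAW),-np.sin(YAW),0],[np.sin(YAW),np.cos(YAW),0],[0,0,1]]); C0=np.array([.5492,.3184,0])
def cw(p): return C0+Rc@np.array(p,float)      # cradle mm->world handled by caller in m
def delta(X,rpy):
    o=bot.observe();R=Ro.from_euler('xyz',o["ee_rot"])
    print("d",(R.inv().apply(np.array(X)-o["position"])).round(4),"rv",(R.inv()*Ro.from_euler('xyz',rpy)).as_rotvec().round(3),"t",round(o["time"],2))
E
python3 - <<'E'
from h import *
delta(cw([0,-.03,.28]),[np.pi,0,np.pi+YAW]); print(cw([0,-.03,.28]))
E
```

```text
d [-0.4734 -0.2147 -0.0806] rv [-0.001 -0.    -0.446] t 0.1
[0.55551247 0.28907164 0.28      ]
```

The manual's scale: shifts go in units of 100 mm. Converting my numbers, -0.473 m is -4.73, -0.215 m is -2.15.

Emit:
steer_hand:
  steps: {"ticks":[[-0.5, -0.2, -0.8, 0, 0, -0.1, 0], [-4.73, -2.15, -0.81, 0, 0, -0.446, 0], [-4.73, -2.15, -0.81, 0, 0, -0.446, 0], [-4.73, -2.15, -0.81, 0, 0, -0.446, 0], [-4.73, -2.15, -0.81, 0, 0, -0.446, 0], [-4.73, -2.15, -0.81, 0, 0, -0.446, 0], [-4.73, -2.15, -0.81, 0, 0, -0.446, 0], [-4.73, -2.15, -0.81, 0, 0, -0.446, 0], [-4.73, -2.15, -0.81, 0, 0, -0.446, 0], [-4.73, -2.15, -0.81, 0, 0, -0.446, 0], [-4.73, -2.15, -0.81, 0, 0, -0.446, 0], [-4.73, -2.15, -0.81, 0, 0, -0.446, 0], [-4.73, -2.15, -0.81, 0, 0, -0.446, 0], [-4.73, -2.15, -0.81, 0, 0, -0.446, 0]]}

```text
time: 1.5
position: [0.554, 0.2904, 0.2802]
ee_rot: [3.141, -0.001, -2.928]
ft_force: [0.0, 1.3, 0.2]
opening: 0.007
grasp_force: 0.0
```

```bash
python3 - <<'E'
from h import *
c=bot.capture("wrist");cv2.imwrite("pics/w1.png",c["image"]);np.savez("/tmp/w1.npz",**c)
delta(cw([0,-.03,.22]),[np.pi,0,np.pi+YAW]); print(c["R"],c["t"])
E
```

```text
d [-0.0014 -0.002   0.0604] rv [ 0.001 -0.001  0.003] t 1.55
[[-2.12693210e-01  9.77118946e-01  4.04842767e-04]
 [ 9.46618442e-01  2.05951302e-01  2.47987071e-01]
 [ 2.42229488e-01  5.31283977e-02 -9.68763257e-01]] [-0.16610406 -0.63286224  0.31807667]
```

View pics/w1.png

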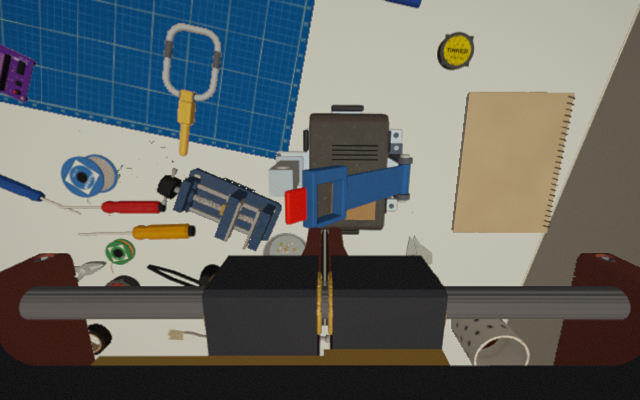

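The wrist view shows the bar's collar at (325,193) with the red tab at (296,205), the post top at (283,178) just beside it, the pin at (185,120) and its ring at (192,60). I'll refine the pin and post from this view, then press.

```bash
python3 - <<'E'
from h import *
c=dict(np.load("/tmp/w1.npz"))
hsv=cv2.cvtColor(c["image"],cv2.COLOR_BGR2HSV)
m=cv2.inRange(hsv,(12,110,110),(32,255,255));k=np.zeros_like(m);k[80:165,160:210]=m[80:165,160:210]
ys,xs=np.nonzero(k);P=plane(c,np.c_[xs,ys],.0117)[:,:2]
v=cv2.fitLine(P.astype(np.float32),2,0,.001,.001).ravel();d=v[:2]*np.sign(v[0]);n=np.array([-d[1],d[0]]);ce=v[2:]
q=(P-ce)@d;r=(P-ce)@n
print("yaw",np.arctan2(d[1],d[0]),"tip",ce+d*q.max(),"back",ce+d*q.min(),"len",np.ptp(q))
for a in np.arange(q.min(),q.max(),.004):
    s=(q>=a)&(q<a+.004);print(round(a-q.max(),3),round(np.ptp(r[s]),4),round(r[s].mean(),4),end=" | ")
print()
w=plane(c,[[0,0]],0)
# post top from depth
ys,xs=np.mgrid[140:210,262:310];px=np.c_[xs.ravel(),ys.ravel()];Q=dep(c,px);s=(Q[:,2]>.108)&(Q[:,2]<.12)
mm=np.zeros(k.shape,np.uint8);mm[px[s,1],px[s,0]]=255
ct=max(cv2.findContours(mm,0,1)[0],key=cv2.contourArea);print(len(ct),cv2.minAreaRect(plane(c,ct[:,0],.114)[:,:2].astype(np.float32)*1000),Q[s].mean(0))
print("fingertip px",proj(c,[bot.observe()["position"]]),"bar pressZ proj",proj(c,[cw([0,.072,.073]),cw([0,-.082,.114]),cw([-.016,-.096,.114])]))
E
```

```text
yaw 0.04041119 tip [0.57569848 0.08100416] back [0.48425036 0.07730662] len 0.0915228413353581
-0.092 0.0168 -0.0004 | -0.088 0.0169 -0.0002 | -0.084 0.017 -0.0 | -0.08 0.0183 -0.0 | -0.076 0.0212 0.0001 | -0.072 0.0214 0.0002 | -0.068 0.0213 0.0002 | -0.064 0.0213 -0.0007 | -0.06 0.0215 -0.0 | -0.056 0.0216 0.0005 | -0.052 0.02 0.0001 | -0.048 0.0157 0.0001 | -0.044 0.0102 0.0003 | -0.04 0.0102 0.0005 | -0.036 0.0102 0.0007 | -0.032 0.0102 -0.0003 | -0.028 0.0103 -0.0001 | -0.024 0.0103 0.0 | -0.02 0.0103 0.0002 | -0.016 0.0103 0.0005 | -0.012 0.0104 -0.0007 | -0.008 0.0104 -0.0006 | -0.004 0.0073 -0.0004 | 
96 ((563.3742065429688, 239.83541870117188), (32.197200775146484, 27.95413589477539), 12.118651390075684) [0.56253358 0.23876481 0.11372102]
fingertip px [[324.85377555 233.66944864]] bar pressZ proj [[401.26159717 178.99610564]
 [278.55113601 184.89099331]
 [265.99368404 171.31460757]]
```

Emit:
steer_hand:
  steps: {"ticks":[[-0.01, -0.02, 0.3, 0, 0, 0, 0], [-0.01, -0.02, 0.6, 0, 0, 0, 0], [-0.01, -0.02, 0.75, 0, 0, 0, 0], [-0.01, -0.02, 0.85, 0, 0, 0, 0], [-0.01, -0.02, 0.95, 0, 0, 0, 0]]}

```text
time: 2.05
position: [0.556, 0.2888, 0.1857]
ee_rot: [3.141, 0.0, -2.928]
ft_force: [-0.6, -0.1, 1.4]
opening: 0.007
grasp_force: 0.7
```

Emit:
steer_hand:
  steps: {"ticks":[[0, 0, 0.15, 0, 0, 0, 0], [0, 0, 0.3, 0, 0, 0, 0], [0, 0, 0.45, 0, 0, 0, 0], [0, 0, 0.6, 0, 0, 0, 0], [0, 0, 0.75, 0, 0, 0, 0], [0, 0, 0.85, 0, 0, 0, 0], [0, 0, 0.93, 0, 0, 0, 0], [0, 0, 0.98, 0, 0, 0, 0], [0, 0, 1.01, 0, 0, 0, 0]]}

```text
time: 2.95
position: [0.5639, 0.2539, 0.0907]
ee_rot: [-3.106, -0.005, -2.951]
ft_force: [-19.7, -81.2, 93.3]
opening: 0.006
grasp_force: 77.4
```

Scaled: -0.12 m is -1.2, -0.1 m is -1.

Emit:
steer_hand:
  steps: {"ticks":[[0, -0.1, -0.5, 0, 0, 0, 0], [0, 0, -1, 0, 0, 0, 0], [0, 0, -1.2, 0, 0, 0, 0], [0, 0, -1.2, 0, 0, 0, 0], [0, 0, -1.2, 0, 0, 0, 0]]}

```text
time: 3.45
position: [0.5564, 0.2875, 0.2044]
ee_rot: [3.142, 0.0, -2.929]
ft_force: [0.1, 0.0, -0.4]
opening: 0.003
grasp_force: 0.0
```

```bash
python3 - <<'E'
from h import *
c=bot.capture("wrist");np.savez("/tmp/w2.npz",**c);cv2.imwrite("pics/w2.png",c["image"][:320])
E
```

```text
(no output)
```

View pics/w2.png

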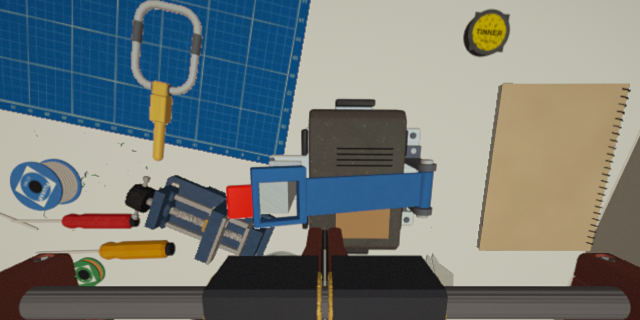

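The bar has come most of the way down, and the collar window at (277,195) now sits over the post. I'll measure the bar's angle and check the collar against the post.

```bash
python3 - <<'E'
from h import *
c=dict(np.load("/tmp/w2.npz"))
px=[[425,180],[400,190],[370,193],[340,196],[315,198],[302,199],[277,195],[277,170],[277,220],[240,202],[256,197],[360,120],[340,225]]
for p,X in zip(px,dep(c,px)): print(p,(Rc.T@(X-C0)).round(4))
hsv=cv2.cvtColor(c["image"],cv2.COLOR_BGR2HSV)
m=cv2.inRange(hsv,(100,120,40),(125,255,255));k=np.zeros_like(m);k[160:235,300:420]=m[160:235,300:420]
ys,xs=np.nonzero(k);P=(dep(c,np.c_[xs,ys])-C0)@Rc
f=np.polyfit(P[:,1],P[:,2],1);print("slope",f, "angle",np.arctan(-f[0]))
for y in np.arange(-.08,.07,.015):
    s=abs(P[:,1]-y)<.007
    if s.sum():print(round(y,3),np.median(P[s,2]).round(4),P[s,0].min().round(3),P[s,0].max().round(3))
o=bot.observe();print(o["time"])
E
```

```text
[425, 180] [-0.0119  0.0715  0.0809]
[400, 190] [-0.0025  0.0453  0.0857]
[370, 193] [-0.0017  0.0133  0.0961]
[340, 196] [-0.0008 -0.0167  0.1052]
[315, 198] [-0.001  -0.0404  0.1143]
[302, 199] [-0.0027 -0.0517  0.125 ]
[277, 195] [-0.0036 -0.0757  0.1133]
[277, 170] [-0.0298 -0.0719  0.132 ]
[277, 220] [ 0.0152 -0.0739  0.1303]
[240, 202] [-0.0026 -0.1043  0.1352]
[256, 197] [-0.0075 -0.0898  0.1374]
[360, 120] [-0.0715  0.0056  0.0582]
[340, 225] [ 0.0421 -0.0141  0.0654]
slope [-0.38838671  0.10209676] angle 0.37045500636023493
-0.05 0.1245 -0.032 0.02
-0.035 0.1117 -0.069 0.016
-0.02 0.1068 -0.02 0.016
-0.005 0.1018 -0.019 0.015
0.01 0.0969 -0.019 0.015
0.025 0.092 -0.019 0.015
0.04 0.0871 -0.019 0.016
0.055 0.0822 -0.019 0.016
0.07 0.0788 -0.02 0.017
3.5
```

The fingers had gone into the collar's window, which caused the jam. I'll press nearer the hinge, on the plain bar.

Scaled: 0.017 m is 0.17, 0.105 m is 1.05.

Emit:
steer_hand:
  steps: {"ticks":[[0, 0.17, 0.3, 0, 0, 0, 0], [0, 0.17, 0.6, 0, 0, 0, 0], [0, 0.17, 0.8, 0, 0, 0, 0], [0, 0.17, 0.9, 0, 0, 0, 0], [0, 0.17, 0.98, 0, 0, 0, 0], [0, 0.17, 1.05, 0, 0, 0, 0]]}

```text
time: 4.1
position: [0.5531, 0.304, 0.0991]
ee_rot: [-3.141, -0.0, -2.93]
ft_force: [0.1, 0.3, 0.2]
opening: 0.005
grasp_force: 0.0
```

Emit:
steer_hand:
  steps: {"ticks":[[0, 0, 0.06, 0, 0, 0, 0], [0, 0, 0.12, 0, 0, 0, 0], [0, 0, 0.16, 0, 0, 0, 0], [0, 0, 0.19, 0, 0, 0, 0]]}

```text
time: 4.5
position: [0.5533, 0.304, 0.081]
ee_rot: [-3.142, 0.001, -2.93]
ft_force: [-0.2, -0.8, 2.1]
opening: 0.007
grasp_force: 1.0
```

Emit:
steer_hand:
  steps: {"ticks":[[0, 0, 0.02, 0, 0, 0, 0], [0, 0, 0.03, 0, 0, 0, 0]]}

```text
time: 4.7
position: [0.5533, 0.3041, 0.078]
ee_rot: [3.142, 0.001, -2.93]
ft_force: [-0.5, -1.5, 1.7]
opening: 0.004
grasp_force: 0.9
```

Scaled: 0.003 m is 0.03, 0.0015 m is 0.015.

Emit:
steer_hand:
  steps: {"ticks":[[0, 0, 0.015, 0, 0, 0, 0], [0, 0, 0.03, 0, 0, 0, 0], [0, 0, 0.03, 0, 0, 0, 0]]}

```text
time: 5.0
position: [0.5531, 0.3042, 0.0746]
ee_rot: [3.142, 0.0, -2.929]
ft_force: [0.1, -0.7, 0.7]
opening: 0.003
grasp_force: 0.2
```

Emit:
steer_hand:
  steps: {"ticks":[[0, 0, 0.01, 0, 0, 0, 0], [0, 0, 0.02, 0, 0, 0, 0], [0, 0, 0.02, 0, 0, 0, 0]]}

```text
time: 5.3
position: [0.553, 0.3041, 0.0726]
ee_rot: [3.142, -0.0, -2.929]
ft_force: [-0.1, 0.1, 1.0]
opening: 0.002
grasp_force: 0.3
```

Emit:
steer_hand:
  steps: {"ticks":[[0, 0, 0.01, 0, 0, 0, 0], [0, 0, 0.02, 0, 0, 0, 0], [0, 0, 0.02, 0, 0, 0, 0]]}

```text
time: 5.6
position: [0.5529, 0.3041, 0.0705]
ee_rot: [-3.142, -0.0, -2.929]
ft_force: [-0.8, 0.0, -0.1]
opening: 0.008
grasp_force: 0.3
```

Scaled: -0.08 m is -0.8, -0.03 m is -0.3.

Emit:
steer_hand:
  steps: {"ticks":[[0, 0, -0.3, 0, 0, 0, 0], [0, 0, -0.8, 0, 0, 0, 0], [0, 0, -0.8, 0, 0, 0, 0], [0, 0, -0.8, 0, 0, 0, 0]]}

```text
time: 6.0
position: [0.5533, 0.3049, 0.1519]
ee_rot: [3.14, 0.002, -2.929]
ft_force: [0.6, 0.4, -0.4]
opening: 0.009
grasp_force: 0.0
```

```bash
python3 - <<'E'
from h import *
c=bot.capture("wrist");np.savez("/tmp/w3.npz",**c);cv2.imwrite("pics/w3.png",c["image"][:320])
hsv=cv2.cvtColor(c["image"],cv2.COLOR_BGR2HSV)
m=cv2.inRange(hsv,(100,120,40),(125,255,255));k=np.zeros_like(m);k[130:260,200:470]=m[130:260,200:470]
ys,xs=np.nonzero(k);P=(dep(c,np.c_[xs,ys])-C0)@Rc
for y in np.arange(-.12,.09,.015):
    s=abs(P[:,1]-y)<.007
    if s.sum()>5:print(round(y,3),np.median(P[s,2]).round(4),P[s,0].min().round(3),P[s,0].max().round(3))
E
```

```text
-0.12 0.0029 -0.06 0.049
-0.105 0.0033 -0.06 0.073
-0.09 0.1128 -0.06 0.019
-0.075 0.1103 -0.06 0.019
-0.06 0.1074 -0.032 0.019
-0.045 0.0972 -0.02 0.016
-0.03 0.0945 -0.019 0.015
-0.015 0.0919 -0.068 0.016
0.0 0.0891 -0.02 0.015
0.015 0.0864 -0.019 0.015
0.03 0.0837 -0.019 0.015
0.045 0.081 -0.019 0.016
0.06 0.0783 -0.02 0.017
0.075 0.0798 -0.02 0.017
```

View pics/w3.png

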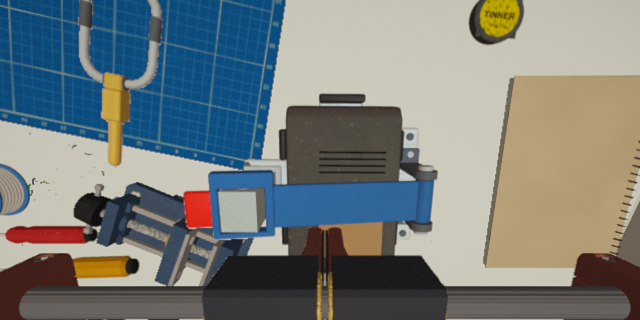

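The bar is now at about 0.18 rad. The fingertip at (325,232) looks offset to the far side of the bar, so I'll check where the tip actually falls relative to it.

```bash
python3 - <<'E'
from h import *
c=dict(np.load("/tmp/w3.npz"));o=bot.observe();p=o["position"];R=Ro.from_euler('xyz',o["ee_rot"]).as_matrix()
print("tcp px",proj(c,[p,p+R@[.01,0,0],p-R@[.01,0,0],p+R@[0,.0135,0]]).round(1).tolist())
D=c["depth"]
for r in range(222,262,3): print(r,[ (round(float(z),3)) for z in ((dep(c,[[x,r] for x in (308,318,325,332,342)])-C0)@Rc)[:,2]], [ (round(float(z),3)) for z in ((dep(c,[[x,r] for x in (308,318,325,332,342)])-C0)@Rc)[:,0]])
E
```

```text
tcp px [[323.8, 231.6], [323.8, 216.9], [323.8, 246.0], [344.6, 231.7]]
222 [0.094, 0.092, 0.092, 0.09, 0.088] [0.012, 0.013, 0.013, 0.014, 0.015]
225 [0.095, 0.092, 0.091, 0.065, 0.065] [0.015, 0.016, 0.016, 0.025, 0.025]
228 [0.065, 0.176, 0.064, 0.175, 0.064] [0.028, -0.011, 0.028, -0.011, 0.028]
231 [0.18, 0.181, 0.176, 0.18, 0.064] [-0.011, -0.011, -0.01, -0.011, 0.031]
234 [0.185, 0.184, 0.183, 0.186, 0.065] [-0.011, -0.011, -0.01, -0.011, 0.034]
237 [0.19, 0.19, 0.187, 0.19, 0.19] [-0.012, -0.011, -0.01, -0.011, -0.011]
240 [0.193, 0.193, 0.19, 0.194, 0.193] [-0.011, -0.011, -0.01, -0.011, -0.011]
243 [0.198, 0.198, 0.194, 0.199, 0.198] [-0.011, -0.011, -0.01, -0.012, -0.011]
246 [0.201, 0.202, 0.198, 0.202, 0.201] [-0.011, -0.011, -0.01, -0.011, -0.011]
249 [0.206, 0.204, 0.201, 0.205, 0.206] [-0.012, -0.011, -0.01, -0.011, -0.012]
252 [0.209, 0.209, 0.205, 0.209, 0.208] [-0.012, -0.012, -0.01, -0.011, -0.011]
255 [0.212, 0.212, 0.208, 0.211, 0.213] [-0.011, -0.011, -0.01, -0.011, -0.012]
258 [0.262, 0.261, 0.209, 0.26, 0.262] [-0.033, -0.033, -0.008, -0.033, -0.034]
261 [0.263, 0.262, 0.208, 0.263, 0.263] [-0.033, -0.033, -0.007, -0.033, -0.033]
```

The visible fingertips end about 21 mm short of the stated TCP. The press contact agrees: TCP at 0.0705 with the bar at 0.092. I'll keep pressing until the force rises, expecting TCP z near 0.055.

Scaled: 0.075 m is 0.75, 0.093 m is 0.93.

Emit:
steer_hand:
  steps: {"ticks":[[0, 0, 0.4, 0, 0, 0, 0], [0, 0, 0.75, 0, 0, 0, 0], [0, 0, 0.83, 0, 0, 0, 0], [0, 0, 0.87, 0, 0, 0, 0], [0, 0, 0.91, 0, 0, 0, 0], [0, 0, 0.93, 0, 0, 0, 0]]}

```text
time: 6.65
position: [0.5535, 0.3044, 0.0586]
ee_rot: [3.141, 0.001, -2.93]
ft_force: [-0.6, -1.1, 2.6]
opening: 0.004
grasp_force: 0.9
```

Emit:
steer_hand:
  steps: {"ticks":[[0, 0, 0.01, 0, 0, 0, 0], [0, 0, 0.02, 0, 0, 0, 0], [0, 0, 0.02, 0, 0, 0, 0]]}

```text
time: 6.95
position: [0.5535, 0.3042, 0.0563]
ee_rot: [3.141, 0.001, -2.93]
ft_force: [0.4, -0.9, 0.7]
opening: 0.006
grasp_force: 0.9
```

Emit:
steer_hand:
  steps: {"ticks":[[0, 0, 0.01, 0, 0, 0, 0], [0, 0, 0.02, 0, 0, 0, 0]]}

```text
time: 7.15
position: [0.5534, 0.3041, 0.054]
ee_rot: [3.142, 0.001, -2.93]
ft_force: [0.2, -1.0, 2.0]
opening: 0.007
grasp_force: 1.0
```

Emit:
steer_hand:
  steps: {"ticks":[[0, 0, 0.01, 0, 0, 0, 0], [0, 0, 0.015, 0, 0, 0, 0]]}

```text
time: 7.35
position: [0.5535, 0.3041, 0.0534]
ee_rot: [3.141, 0.001, -2.93]
ft_force: [-3.3, -3.5, 14.7]
opening: 0.007
grasp_force: 7.1
```

Scaled: -0.04 m is -0.4, -0.13 m is -1.3.

Emit:
steer_hand:
  steps: {"ticks":[[0, 0, -0.4, 0, 0, 0, 0], [0, 0, -0.9, 0, 0, 0, 0], [0, 0, -1.3, 0, 0, 0, 0]]}

```text
time: 7.65
position: [0.553, 0.3046, 0.1843]
ee_rot: [3.141, 0.001, -2.929]
ft_force: [0.8, -0.1, -0.1]
opening: 0.006
grasp_force: 0.0
```

```bash
python3 - <<'E'
from h import *
c=bot.capture("wrist")
hsv=cv2.cvtColor(c["image"],cv2.COLOR_BGR2HSV)
m=cv2.inRange(hsv,(100,120,40),(125,255,255));k=np.zeros_like(m);k[130:260,200:470]=m[130:260,200:470]
ys,xs=np.nonzero(k);P=(dep(c,np.c_[xs,ys])-C0)@Rc;s=(abs(P[:,0])<.012)&(P[:,1]>-.04)&(P[:,1]<.05)&(P[:,2]>.07);print("bar slope",np.polyfit(P[s,1],P[s,2],1))
delta([.513,.078,.17],[np.pi,0,np.pi+.03])
E
```

```text
bar slope [-0.00031119  0.07580726]
d [ 0.0903 -0.2142  0.0197] rv [0.005 0.009 0.182] t 7.7
```

Bar is level. On to the pin.

Scaled: -0.214 m is -2.14, 0.09 m is 0.9.

Emit:
steer_hand:
  steps: {"ticks":[[0.9, -2.14, 0, 0, 0, 0.18, 0.45], [0.9, -2.14, 0, 0, 0, 0.18, 0.45], [0.9, -2.14, 0, 0, 0, 0.18, 0.45], [0.9, -2.14, 0.2, 0, 0, 0.18, 0.45], [0.9, -2.14, 0.2, 0, 0, 0.18, 0.45], [0.9, -2.14, 0.2, 0, 0, 0.18, 0.45], [0.9, -2.14, 0.2, 0, 0, 0.18, 0.45]]}

```text
time: 8.4
position: [0.5101, 0.0759, 0.1621]
ee_rot: [3.141, 0.0, -3.111]
ft_force: [0.6, -0.5, -0.7]
opening: 0.45
grasp_force: 0.0
```

```bash
python3 - <<'E'
from h import *
c=bot.capture("wrist");np.savez("/tmp/w4.npz",**c);cv2.imwrite("pics/w4.png",c["image"])
hsv=cv2.cvtColor(c["image"],cv2.COLOR_BGR2HSV)
m=cv2.inRange(hsv,(12,110,110),(32,255,255))
n,l,st,_=cv2.connectedComponentsWithStats(m);print([s.tolist() for s in st if s[4]>150])
o=bot.observe();print(proj(c,[o["position"]]))
E
```

```text
[[0, 0, 640, 400, 248088], [321, 164, 16, 79, 994], [548, 264, 28, 22, 495], [230, 272, 20, 63, 645], [400, 272, 19, 63, 560], [275, 319, 69, 30, 1312], [185, 350, 357, 15, 3897]]
[[326.34937004 234.27815305]]
```

View pics/w4.png

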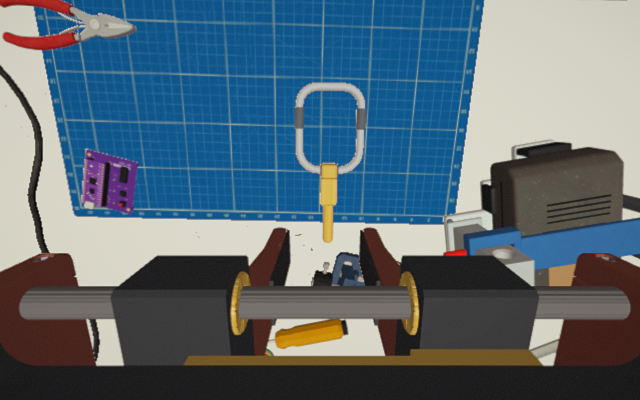

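The wrist view shows the pin head at (329,185), the tip at (328,242) and the ring folded back at (330,125). The fingers are open on either side at (280,235) and (368,235).

```bash
cat >> h.py <<'E'
def pin(c,x0,y0,x1,y1,z=.0117):
    hsv=cv2.cvtColor(c["image"],cv2.COLOR_BGR2HSV);m=cv2.inRange(hsv,(12,110,110),(32,255,255))
    k=np.zeros_like(m);k[y0:y1,x0:x1]=m[y0:y1,x0:x1];ys,xs=np.nonzero(k);P=plane(c,np.c_[xs,ys],z)[:,:2]
    v=cv2.fitLine(P.astype(np.float32),2,0,.001,.001).ravel();d=v[:2]*np.sign(v[0]);q=(P-v[2:])@d
    print("pin yaw",np.arctan2(d[1],d[0]).round(4),"tip",v[2:]+d*q.max(),"back",v[2:]+d*q.min(),"len",np.ptp(q));return d,v[2:]+d*q.max()
E
python3 - <<'E'
from h import *
c=dict(np.load("/tmp/w4.npz"))
d,tip=pin(c,310,160,345,250)
y=np.arctan2(d[1],d[0]);h=tip-d*(.048+.015);print(h)
delta([h[0],h[1],.03],[np.pi,0,np.pi+y])
E
```

```text
pin yaw 0.0083 tip [0.57649275 0.08091595] back [0.48450117 0.08015677] len 0.0919947106397561
[0.51349489 0.08039605]
d [-0.0032  0.0031  0.1323] rv [0.001 0.    0.025] t 8.45
```

Emit:
steer_hand:
  steps: {"ticks":[[-0.03, 0.045, 0.5, 0, 0, 0.025, 0.45], [-0.03, 0.045, 1, 0, 0, 0.025, 0.45], [-0.03, 0.045, 1.4, 0, 0, 0.025, 0.45], [-0.03, 0.045, 1.5, 0, 0, 0.025, 0.45], [-0.03, 0.045, 1.58, 0, 0, 0.025, 0.45], [-0.03, 0.045, 1.64, 0, 0, 0.025, 0.45], [-0.03, 0.045, 1.7, 0, 0, 0.025, 0.45]]}

```text
time: 9.15
position: [0.5144, 0.0813, -0.0066]
ee_rot: [3.141, 0.003, -3.134]
ft_force: [-0.2, -0.1, -0.3]
opening: 0.455
grasp_force: 0.0
```

Emit:
steer_hand:
  steps: {"ticks":[[0, 0, 0.03, 0, 0, 0, 0.45], [0, 0, 0.06, 0, 0, 0, 0.45], [0, 0, 0.075, 0, 0, 0, 0.45]]}

```text
time: 9.45
position: [0.5132, 0.0806, -0.015]
ee_rot: [3.141, 0.001, -3.134]
ft_force: [-0.2, 0.3, 0.8]
opening: 0.452
grasp_force: 0.0
```

Scaled: 0.001 m is 0.01.

Emit:
steer_hand:
  steps: {"ticks":[[0, 0, 0.01, 0, 0, 0, 0], [0, 0, 0.01, 0, 0, 0, 0], [0, 0, 0.01, 0, 0, 0, 0], [0, 0, 0.01, 0, 0, 0, 0], [0, 0, 0.01, 0, 0, 0, 0], [0, 0, 0.01, 0, 0, 0, 0]]}
  grip_force: 25

```text
time: 10.05
position: [0.513, 0.0806, -0.0161]
ee_rot: [3.142, 0.0, -3.134]
ft_force: [1.0, -0.7, 1.8]
opening: 0.203
grasp_force: 25.0
```

The manual's scale: shifts go in units of 100 mm. Converting my numbers, -0.13 m is -1.3, -0.09 m is -0.9.

```bash
sed -i 's/C0=np.array(.*)$/C0=np.array([.5462,.3200,0])/' h.py
```

Emit:
steer_hand:
  steps: {"ticks":[[0, 0, -0.4, 0, 0, 0, 0], [0, 0, -0.9, 0, 0, 0, 0], [0, 0, -1.3, 0, 0, 0, 0], [0, 0, -1.3, 0, 0, 0, 0]]}

```text
time: 10.45
position: [0.5162, 0.0812, 0.1187]
ee_rot: [3.139, 0.008, -3.135]
ft_force: [0.7, 0.7, -2.2]
opening: 0.206
grasp_force: 25.0
```

```bash
python3 - <<'E'
from h import *
delta(cw([-.109,-.082,.072]),[np.pi,0,np.pi+YAW])
E
```

```text
d [0.0587 0.136  0.0466] rv [ 0.002  0.009 -0.205] t 10.45
```

Emit:
steer_hand:
  steps: {"ticks":[[0.5, 0, 0, 0, 0, -0.1, 0], [0.59, 0.5, 0, 0, 0, -0.205, 0], [0.59, 1, 0, 0, 0, -0.205, 0], [0.59, 1.36, 0, 0, 0, -0.205, 0], [0.59, 1.36, 0.2, 0, 0, -0.205, 0], [0.59, 1.36, 0.45, 0, 0, -0.205, 0], [0.59, 1.36, 0.45, 0, 0, -0.205, 0], [0.59, 1.36, 0.45, 0, 0, -0.205, 0]]}

```text
time: 11.25
position: [0.4522, 0.2156, 0.0681]
ee_rot: [-3.141, -0.002, -2.93]
ft_force: [0.1, -0.7, -2.0]
opening: 0.199
grasp_force: 25.0
```

```bash
python3 - <<'E'
from h import *
for n in("wrist","scene","top"):
    c=bot.capture(n);np.savez(f"/tmp/{n}5.npz",**c)
    if n=="wrist":w=c["image"]
    if n=="scene":s=c
u=proj(s,[cw([-.03,-.082,.0955])])[0].astype(int);s=s["image"][u[1]-50:u[1]+50,u[0]-65:u[0]+65]
cv2.imwrite("pics/m5.png",np.vstack([w[60:330,120:520],cv2.resize(s,(400,308),interpolation=cv2.INTER_CUBIC)]))
delta(cw([-.109,-.082,.072]),[np.pi,0,np.pi+YAW]);print(u)
E
```

```text
d [-0.0034  0.     -0.0024] rv [ 0.     0.001 -0.   ] t 11.4
[294 171]
```

View pics/m5.png

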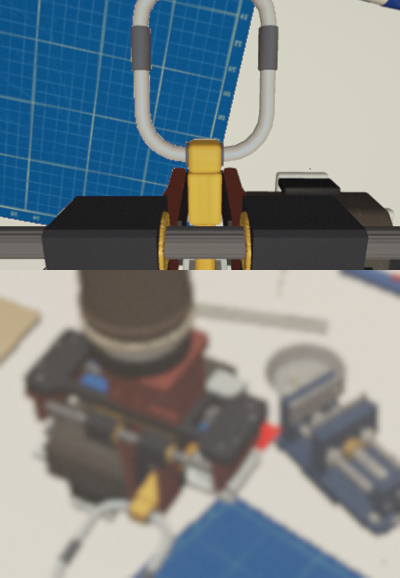

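The ring stays folded level behind the pin (head at crop (205,185)) and the pin is centred between the fingers. The gripper hides the post, so I'll check the lateral calibration from the held pin and re-estimate the post from earlier views.

```bash
python3 - <<'E'
from h import *
c=dict(np.load("/tmp/wrist5.npz"));o=bot.observe();p=o["position"]
hsv=cv2.cvtColor(c["image"],cv2.COLOR_BGR2HSV);m=cv2.inRange(hsv,(12,90,80),(32,255,255))
for r in (205,215,235,245,255,265,275):
    xs=np.nonzero(m[r,300:360])[0]+300
    if len(xs):
        e=((plane(c,[[xs.min()-.5,r],[xs.max()+.5,r]],p[2]+.0278+.009)-p)@Rc)*1000
        print(r,xs.min(),xs.max(),e[:,:2].round(1).tolist(),"mid",e[:,1].mean().round(2), "dep z",((dep(c,[[326,r]])-p)@Rc*1000).round(1)[0].tolist())
# post again in w3, w1 : depth .108-.12 and low saturation
for n,b in(("w1",(262,140,310,210)),("w2",(250,150,305,230)),("w3",(205,180,270,240))):
    c=dict(np.load(f"/tmp/{n}.npz"));x0,y0,x1,y1=b
    ys,xs=np.mgrid[y0:y1,x0:x1];px=np.c_[xs.ravel(),ys.ravel()];Q=dep(c,px)
    S=cv2.cvtColor(c["image"],cv2.COLOR_BGR2HSV)[px[:,1],px[:,0],1]
    s=(Q[:,2]>.109)&(Q[:,2]<.119)&(S<70);mm=np.zeros((400,640),np.uint8);mm[px[s,1],px[s,0]]=255
    ct=max(cv2.findContours(mm,0,1)[0],key=cv2.contourArea);W=(plane(c,ct[:,0],.114)-C0)@Rc*1000
    print(n,cv2.minAreaRect(W[:,:2].astype(np.float32)),W.min(0)[:2],W.max(0)[:2])
E
```

```text
205 309 340 [[-30.9, -8.1], [-30.9, 7.8]] mid -0.13 dep z [-30.1, 0.6, 33.7]
215 308 340 [[-25.7, -8.7], [-25.7, 7.9]] mid -0.38 dep z [-24.8, 0.6, 33.6]
235 307 341 [[-15.0, -9.3], [-15.1, 8.6]] mid -0.38 dep z [-14.1, 0.7, 34.3]
245 307 341 [[-9.6, -9.4], [-9.6, 8.6]] mid -0.38 dep z [-8.8, 0.7, 34.9]
255 308 341 [[-4.0, -9.0], [-4.0, 8.7]] mid -0.12 dep z [-3.0, 0.7, 34.6]
265 308 341 [[1.7, -9.0], [1.6, 8.8]] mid -0.12 dep z [2.2, 0.7, 35.6]
275 308 341 [[7.4, -9.1], [7.4, 8.9]] mid -0.11 dep z [8.2, 0.7, 35.4]
w1 ((0.2180938720703125, -82.30057525634766), (27.861942291259766, 32.2392692565918), 88.62165069580078) [-16.1184659  -95.96852735] [ 16.01352328 -67.99918156]
w2 ((1.39691162109375, -80.89981079101562), (29.656421661376953, 26.942424774169922), 0.05375511944293976) [-13.44325222 -94.35894146] [ 16.23696629 -67.43635481]
w3 ((0.38404273986816406, -81.73087310791016), (32.51716232299805, 29.74669647216797), 0.02584911696612835) [-15.88104843 -96.59872326] [ 16.64869118 -66.85603283]
```

Scaled: -0.015 m is -0.15, -0.043 m is -0.43.

Emit:
steer_hand:
  steps: {"ticks":[[-0.15, 0, 0.005, 0, 0, 0, 0], [-0.25, 0, 0.005, 0, 0, 0, 0], [-0.32, 0, 0.005, 0, 0, 0, 0], [-0.38, 0, 0.005, 0, 0, 0, 0], [-0.43, 0, 0.005, 0, 0, 0, 0]]}

```text
time: 11.9
position: [0.4953, 0.2252, 0.0683]
ee_rot: [3.142, 0.0, -2.93]
ft_force: [-0.2, 0.2, -1.8]
opening: 0.2
grasp_force: 25.0
```

Emit:
steer_hand:
  steps: {"ticks":[[-0.05, 0, 0, 0, 0, 0, 0], [-0.1, 0, 0, 0, 0, 0, 0]]}

```text
time: 12.1
position: [0.5049, 0.2274, 0.0682]
ee_rot: [-3.142, -0.0, -2.929]
ft_force: [0.3, 0.0, -1.4]
opening: 0.203
grasp_force: 25.0
```

Scaled: -0.022 m is -0.22, -0.018 m is -0.18.

Emit:
steer_hand:
  steps: {"ticks":[[-0.06, 0, 0, 0, 0, 0, 0], [-0.12, 0, 0, 0, 0, 0, 0], [-0.18, 0, 0, 0, 0, 0, 0], [-0.22, 0, 0, 0, 0, 0, 0]]}

```text
time: 12.5
position: [0.5269, 0.2321, 0.0682]
ee_rot: [3.142, 0.0, -2.93]
ft_force: [0.7, -1.0, -1.5]
opening: 0.201
grasp_force: 25.0
```

Emit:
steer_hand:
  steps: {"ticks":[[-0.02, 0, 0, 0, 0, 0, 0], [-0.04, 0, 0, 0, 0, 0, 0]]}

```text
time: 12.7
position: [0.5302, 0.2328, 0.0681]
ee_rot: [-3.142, -0.0, -2.929]
ft_force: [1.3, 0.4, -2.0]
opening: 0.202
grasp_force: 25.0
```

```bash
python3 - <<'E'
from h import *
print((bot.observe()["position"]-C0)@Rc)
E
```

```text
[-0.03400899 -0.0819204   0.06814743]
```

Emit:
steer_hand:
  steps: {"ticks":[[-0.02, 0, 0, 0, 0, 0, 0], [-0.03, 0, 0, 0, 0, 0, 0]]}

```text
time: 12.9
position: [0.5329, 0.2334, 0.0682]
ee_rot: [3.142, -0.001, -2.929]
ft_force: [-2.4, -1.0, -1.1]
opening: 0.206
grasp_force: 25.0
```

Emit:
steer_hand:
  steps: {"ticks":[[-0.01, 0, 0, 0, 0, 0, 0], [-0.02, 0, 0, 0, 0, 0, 0]]}

```text
time: 13.1
position: [0.5329, 0.2334, 0.0679]
ee_rot: [-3.141, -0.004, -2.929]
ft_force: [-8.7, -2.1, 3.2]
opening: 0.204
grasp_force: 25.0
```

Emit:
steer_hand:
  steps: {"ticks":[[0.01, 0, 0, 0, 0, 0, 0.4], [0.01, 0, 0, 0, 0, 0, 0.4], [0.01, 0, 0, 0, 0, 0, 0.4], [0.01, 0, 0, 0, 0, 0, 0.4], [0.01, 0, -0.4, 0, 0, 0, 0.4], [0.2, 0, -0.9, 0, 0, 0, 0.4], [0.6, 0, -1.2, 0, 0, 0, 0.4], [0.6, 0, -1.2, 0, 0, 0, 0.4], [0.6, 0, -1.2, 0, 0, 0, 0.4]]}

```text
time: 14.0
position: [0.4766, 0.2216, 0.1894]
ee_rot: [3.14, 0.003, -2.929]
ft_force: [-0.0, -0.7, -1.1]
opening: 0.397
grasp_force: 0.0
```

```bash
python3 - <<'E'
from h import *
c=bot.capture("wrist");np.savez("/tmp/w6.npz",**c)
s=bot.capture("scene");np.savez("/tmp/s6.npz",**s)
u=proj(s,[cw([-.03,-.082,.0955])])[0].astype(int);s=s["image"][u[1]-45:u[1]+45,u[0]-65:u[0]+65]
cv2.imwrite("pics/m6.png",np.vstack([c["image"][:300,120:520],cv2.resize(s,(400,277),interpolation=cv2.INTER_CUBIC)]))
o=bot.observe();print(o["position"],(o["position"]-C0)@Rc)
E
```

```text
[0.47667622 0.22119029 0.18748428] [-0.08875838 -0.08196868  0.18748428]
```

View pics/m6.png

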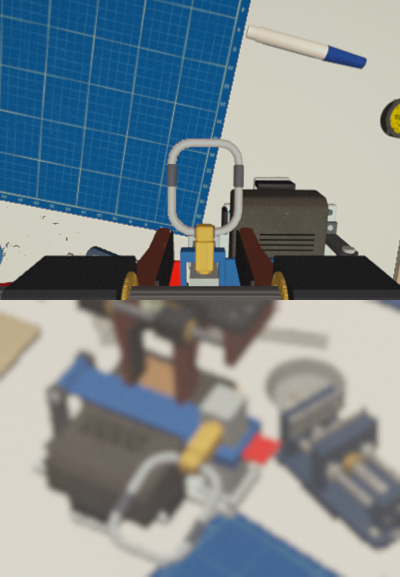

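The pin is home against the post (scene crop (205,440)), and the ring points back toward the robot with its end bar at image (325,145). Now I'll measure the end bar.

```bash
python3 - <<'E'
from h import *
c=dict(np.load("/tmp/w6.npz"))
for r in range(134,156,2): print(r,((dep(c,[[x,r] for x in (312,325,338)])-C0)@Rc*1000).round(1).tolist())
print("legs",((dep(c,[[291,180],[291,210],[358,180],[358,210],[325,230],[325,255],[325,270]])-C0)@Rc*1000).round(1).tolist())
o=bot.observe();print(o["joints"])
E
```

```text
134 [[-144.5, -96.1, 3.0], [-144.5, -80.6, 3.2], [-144.5, -65.1, 2.6]]
136 [[-142.2, -96.1, 2.6], [-142.2, -80.6, 2.4], [-142.2, -65.1, 2.5]]
138 [[-139.8, -96.1, 2.0], [-139.8, -80.6, 2.5], [-139.9, -65.1, 3.5]]
140 [[-141.4, -93.4, 72.3], [-141.5, -80.8, 73.2], [-141.4, -68.2, 72.4]]
142 [[-139.6, -93.4, 74.2], [-139.5, -80.8, 72.3], [-139.6, -68.2, 73.2]]
144 [[-137.6, -93.4, 73.5], [-137.7, -80.8, 73.9], [-137.7, -68.2, 73.8]]
146 [[-135.5, -93.5, 70.9], [-135.7, -80.8, 72.6], [-135.6, -68.0, 71.4]]
148 [[-128.1, -96.2, 3.4], [-128.2, -80.6, 4.2], [-128.0, -64.8, 1.4]]
150 [[-125.5, -96.3, 1.5], [-125.6, -80.6, 1.5], [-125.6, -64.8, 1.8]]
152 [[-123.3, -96.2, 3.1], [-123.2, -80.5, 1.8], [-123.0, -64.7, -0.7]]
154 [[-120.9, -96.3, 2.8], [-120.9, -80.5, 3.1], [-120.5, -64.6, -1.1]]
legs [[-103.8, -113.7, 82.7], [-75.3, -113.8, 88.9], [-103.8, -48.7, 82.1], [-75.6, -48.6, 89.4], [-58.2, -80.7, 98.5], [-33.5, -80.7, 101.2], [-18.5, -80.7, 102.9]]
[-0.64148264  0.25199565  0.13833102  1.85955858 -0.03987027  1.03311177
  1.29602203]
```

Emit:
steer_hand:
  steps: {"ticks":[[0.5, 0, 0, 0, 0, 0.15, 0.3], [0.5, 0, 0, 0, 0, 0.3, 0.3], [0.5, 0, 0, 0, 0, 0.45, 0.3], [0.5, 0, 0, 0, 0, 0.6, 0.3], [0.5, 0, 0, 0, 0, 0.75, 0.3], [0.5, 0, 0, 0, 0, 0.9, 0.3], [0.5, 0, 0, 0, 0, 1.05, 0.3], [0.5, 0, 0, 0, 0, 1.2, 0.3], [0.5, 0, 0, 0, 0, 1.35, 0.3], [0.5, 0, 0, 0, 0, 1.5, 0.3], [0.5, 0, 0, 0, 0, 1.571, 0.3], [0.5, 0, 0, 0, 0, 1.571, 0.3]]}

```text
time: 15.3
position: [0.4277, 0.2104, 0.1867]
ee_rot: [-3.14, 0.002, 1.782]
ft_force: [0.9, -0.5, -0.0]
opening: 0.301
grasp_force: 0.0
```

```bash
python3 - <<'E'
from h import *
delta(cw([-.1385,-.0815,.038]),[np.pi,0,np.pi/2+YAW]);print(bot.observe()["joints"][6])
E
```

```text
d [0.001  0.0007 0.1487] rv [-0.002  0.002 -0.001] t 15.3
-0.28327284042638473
```

Emit:
steer_hand:
  steps: {"ticks":[[0.01, 0.01, 0.5, 0, 0, 0, 0.3], [0.01, 0.01, 0.9, 0, 0, 0, 0.3], [0.01, 0.01, 1.2, 0, 0, 0, 0.3], [0.01, 0.01, 1.35, 0, 0, 0, 0.3], [0.01, 0.01, 1.48, 0, 0, 0, 0.3], [0.01, 0.01, 1.48, 0, 0, 0, 0.3]]}

```text
time: 15.9
position: [0.4272, 0.2108, 0.0378]
ee_rot: [-3.137, 0.002, 1.785]
ft_force: [-0.7, -0.7, 1.0]
opening: 0.303
grasp_force: 0.0
```

Emit:
steer_hand:
  steps: {"ticks":[[0, 0, 0, 0, 0, 0, 0], [0, 0, 0, 0, 0, 0, 0], [0, 0, 0, 0, 0, 0, 0], [0, 0, 0, 0, 0, 0, 0], [0, 0, 0, 0, 0, 0, 0]]}
  grip_force: 4

```text
time: 16.4
position: [0.4288, 0.2121, 0.0408]
ee_rot: [3.14, -0.0, 1.783]
ft_force: [1.3, -0.4, 0.5]
opening: 0.086
grasp_force: 4.0
```

```bash
python3 - <<'E'
from h import *
print((bot.observe()["position"]-C0)@Rc)
E
```

```text
[-0.13749394 -0.08076619  0.04075403]
```

Scaled: -0.079 m is -0.79, -0.071 m is -0.71.

Emit:
steer_hand:
  steps: {"ticks":[[0, -0.02, -0.1, 0, 0, 0, 0], [0, -0.02, -0.2, 0, 0, 0, 0], [0, -0.01, -0.31, 0, 0, 0, 0], [0, 0, -0.41, 0, 0, 0, 0], [0, 0.04, -0.52, 0, 0, 0, 0], [0, 0.08, -0.61, 0, 0, 0, 0], [0, 0.14, -0.71, 0, 0, 0, 0], [0, 0.21, -0.79, 0, 0, 0, 0]]}

```text
time: 17.2
position: [0.4473, 0.216, 0.1201]
ee_rot: [-3.138, -0.0, 1.783]
ft_force: [-7.0, -1.4, 5.0]
opening: 0.122
grasp_force: 4.0
```

Emit:
steer_hand:
  steps: {"ticks":[[0, -0.03, 0, 0, 0, 0, 0], [0, -0.03, 0, 0, 0, 0, 0]]}
  grip_force: 4

```text
time: 17.4
position: [0.4457, 0.2157, 0.12]
ee_rot: [-3.141, -0.0, 1.783]
ft_force: [-4.3, -1.5, 3.5]
opening: 0.092
grasp_force: 4.0
```

```bash
python3 - <<'E'
from h import *
c=bot.capture("wrist");np.savez("/tmp/w7.npz",**c);cv2.imwrite("pics/w7.png",c["image"][:,100:540])
print((bot.observe()["position"]-C0)@Rc)
E
```

```text
[-0.12032937 -0.08080472  0.11976269]
```

View pics/w7.png

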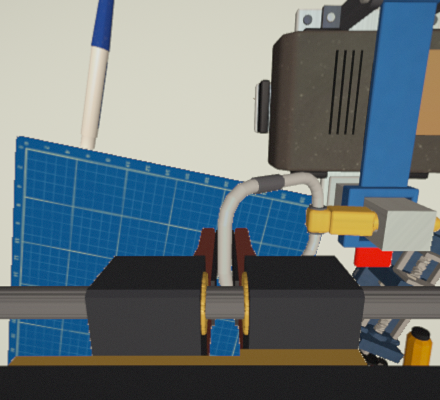

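The ring's end bar is held between the fingers at (228,240), and the pin at (340,218) is still seated in the post. I'll continue the arc a little wider.

Scaled: 0.026 m is 0.26, -0.024 m is -0.24.

Emit:
steer_hand:
  steps: {"ticks":[[0, -0.03, 0, 0, 0, 0, 0], [0, 0.01, 0, 0, 0, 0, 0], [0, 0.05, -0.08, 0, 0, 0, 0], [0, 0.1, -0.13, 0, 0, 0, 0], [0, 0.15, -0.17, 0, 0, 0, 0], [0, 0.2, -0.21, 0, 0, 0, 0], [0, 0.26, -0.24, 0, 0, 0, 0]]}

```text
time: 18.15
position: [0.4721, 0.2213, 0.1437]
ee_rot: [3.141, -0.0, 1.783]
ft_force: [-2.0, -0.3, 2.1]
opening: 0.092
grasp_force: 4.0
```

Emit:
steer_hand:
  steps: {"ticks":[[0, 0.06, -0.03, 0, 0, 0, 0], [0, 0.12, -0.05, 0, 0, 0, 0], [0, 0.18, -0.07, 0, 0, 0, 0], [0, 0.25, -0.08, 0, 0, 0, 0], [0, 0.34, -0.09, 0, 0, 0, 0]]}

```text
time: 18.65
position: [0.5052, 0.2284, 0.1523]
ee_rot: [3.141, -0.0, 1.783]
ft_force: [-0.5, 0.0, 0.8]
opening: 0.095
grasp_force: 4.0
```

Emit:
steer_hand:
  steps: {"ticks":[[0, 0.09, 0, 0, 0, 0, 0], [0, 0.22, 0.01, 0, 0, 0, 0], [0, 0.35, 0.05, 0, 0, 0, 0], [0, 0.47, 0.1, 0, 0, 0, 0], [0, 0.55, 0.14, 0, 0, 0, 0], [0, 0.65, 0.22, 0, 0, 0, 0], [0, 0.65, 0.22, 0, 0, 0, 0]]}

```text
time: 19.35
position: [0.5693, 0.2419, 0.129]
ee_rot: [3.141, 0.001, 1.782]
ft_force: [3.1, 0.3, -0.1]
opening: 0.087
grasp_force: 4.0
```

Emit:
steer_hand:
  steps: {"ticks":[[0, 0, 0, 0, 0, 0, 0.4], [0, 0, 0, 0, 0, 0, 0.4], [0, 0, -0.3, 0, 0, 0, 0.4], [0, 0, -0.7, 0, 0, 0, 0.4], [0, 0, -0.8, 0, 0, 0, 0.4]]}

```text
time: 19.85
position: [0.5696, 0.2425, 0.2149]
ee_rot: [3.136, -0.002, 1.783]
ft_force: [1.0, 0.6, 0.8]
opening: 0.401
grasp_force: 0.0
```

Emit:
steer_hand:
  steps: {"ticks":[[0, 0.1, 0, 0, 0, -0.15, 0.25], [0, 0.2, 0, 0, 0, -0.3, 0.25], [0, 0.2, 0, 0, 0, -0.45, 0.25], [0, 0.2, 0, 0, 0, -0.6, 0.25], [0, 0.2, 0, 0, 0, -0.75, 0.25], [0, 0.2, 0, 0, 0, -0.9, 0.25], [0, 0.2, 0, 0, 0, -1.05, 0.25], [0, 0.2, 0, 0, 0, -1.2, 0.25], [0, 0.2, 0, 0, 0, -1.35, 0.25], [0, 0.2, 0, 0, 0, -1.5, 0.25], [0, 0.2, 0, 0, 0, -1.571, 0.25], [0, 0.2, 0, 0, 0, -1.571, 0.25]]}

```text
time: 21.05
position: [0.5871, 0.246, 0.2101]
ee_rot: [3.141, -0.0, -2.928]
ft_force: [-0.0, -0.5, 0.4]
opening: 0.25
grasp_force: 0.0
```

```bash
python3 - <<'E'
from h import *
c=bot.capture("wrist");np.savez("/tmp/w8.npz",**c)
s=bot.capture("scene");np.savez("/tmp/s8.npz",**s)
t=bot.capture("top");np.savez("/tmp/t8.npz",**t)
u=proj(s,[cw([0,-.082,.0955])])[0].astype(int);s=s["image"][u[1]-45:u[1]+45,u[0]-65:u[0]+65]
cv2.imwrite("pics/m8.png",np.vstack([c["image"][:300,120:520],cv2.resize(s,(400,277),interpolation=cv2.INTER_CUBIC)]))
o=bot.observe();print((o["position"]-C0)@Rc)
E
```

```text
[ 0.024687   -0.08087883  0.21016683]
```

View pics/m8.png

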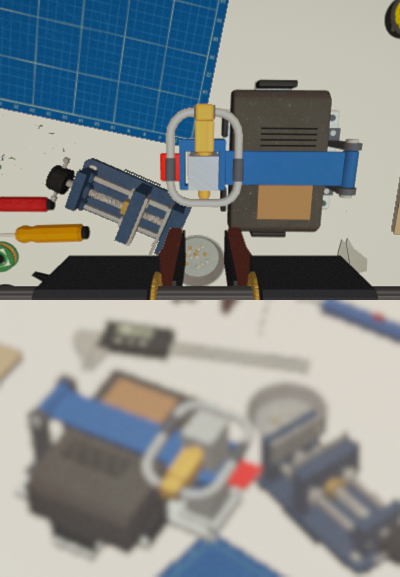

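The ring is now over the post, resting with its end bar across the pin tip at wrist-crop (205,202). Next I'll measure the end bar, then press.

```bash
python3 - <<'E'
from h import *
c=dict(np.load("/tmp/w8.npz"))
for r in range(190,214,2): print(r,((dep(c,[[x,r] for x in (308,318,325,332,342)])-C0)@Rc*1000).round(1)[:,[0,2]].tolist())
print("pin",((dep(c,[[325,110],[325,125],[325,140]])-C0)@Rc*1000).round(1).tolist())
delta(cw([.034,-.0815,.1]),[np.pi,0,np.pi+YAW])
E
```

```text
190 [[41.5, -1.0], [16.5, 114.2], [16.4, 114.3], [16.6, 113.7], [23.5, 81.7]]
192 [[44.1, -0.1], [21.9, 98.6], [21.4, 100.9], [44.1, -0.5], [35.7, 36.9]]
194 [[47.0, -0.9], [24.0, 98.4], [23.4, 101.1], [47.2, -1.9], [38.5, 35.4]]
196 [[49.6, -0.2], [49.5, -0.0], [25.3, 101.5], [49.5, -0.1], [41.0, 35.6]]
198 [[27.2, 102.1], [52.2, 0.0], [27.3, 101.6], [51.8, 1.5], [26.6, 104.5]]
200 [[28.3, 105.9], [28.4, 105.4], [28.1, 106.5], [28.4, 105.3], [28.2, 106.1]]
202 [[30.3, 105.9], [30.0, 107.0], [29.8, 107.8], [29.9, 107.3], [30.0, 107.0]]
204 [[32.2, 106.6], [31.9, 107.6], [31.8, 107.8], [32.0, 106.9], [32.0, 107.0]]
206 [[34.5, 105.5], [34.2, 106.6], [33.8, 107.9], [34.2, 106.5], [53.5, 35.7]]
208 [[62.7, 12.0], [66.5, -1.6], [66.0, 0.2], [66.4, -1.3], [55.8, 36.3]]
210 [[65.8, 10.9], [68.9, -0.0], [68.4, 1.4], [68.9, -0.2], [58.4, 36.4]]
212 [[68.7, 10.3], [71.8, -0.3], [71.6, 0.4], [71.4, 0.8], [71.7, -0.3]]
pin [[-56.4, -80.4, 98.9], [-42.8, -80.4, 100.8], [-29.2, -80.4, 103.3]]
d [-0.0093 -0.0006  0.1102] rv [ 0.    -0.    -0.002] t 21.2
```

Scaled: -0.0085 m is -0.085, 0.121 m is 1.21.

Emit:
steer_hand:
  steps: {"ticks":[[-0.085, -0.005, 0.4, 0, 0, 0, 0.2], [-0.085, -0.005, 0.8, 0, 0, 0, 0.2], [-0.085, -0.005, 1.05, 0, 0, 0, 0.2], [-0.085, -0.005, 1.15, 0, 0, 0, 0.2], [-0.085, -0.005, 1.21, 0, 0, 0, 0.2], [-0.085, -0.005, 1.21, 0, 0, 0, 0.2]]}

```text
time: 21.8
position: [0.5963, 0.2477, 0.0896]
ee_rot: [3.142, 0.0, -2.93]
ft_force: [0.4, 0.1, 0.5]
opening: 0.201
grasp_force: 0.0
```

Emit:
steer_hand:
  steps: {"ticks":[[0, 0, 0.04, 0, 0, 0, 0.2], [0, 0, 0.08, 0, 0, 0, 0.2], [0, 0, 0.08, 0, 0, 0, 0.2]]}

```text
time: 22.1
position: [0.5966, 0.2477, 0.0818]
ee_rot: [3.141, 0.002, -2.929]
ft_force: [1.1, 0.1, 0.6]
opening: 0.201
grasp_force: 0.4
```

Scaled: 0.004 m is 0.04, 0.002 m is 0.02.

Emit:
steer_hand:
  steps: {"ticks":[[0, 0, 0.02, 0, 0, 0, 0.2], [0, 0, 0.04, 0, 0, 0, 0.2]]}

```text
time: 22.3
position: [0.598, 0.2481, 0.0788]
ee_rot: [3.141, 0.005, -2.93]
ft_force: [3.1, 0.8, 6.6]
opening: 0.197
grasp_force: 3.5
```

Emit:
steer_hand:
  steps: {"ticks":[[0, 0, 0.02, 0, 0, 0, 0.2], [0, 0, 0.03, 0, 0, 0, 0.2]]}

```text
time: 22.5
position: [0.5988, 0.2483, 0.077]
ee_rot: [3.14, 0.006, -2.93]
ft_force: [1.5, -0.4, 15.8]
opening: 0.202
grasp_force: 7.6
```

Scaled: 0.003 m is 0.03, 0.002 m is 0.02.

Emit:
steer_hand:
  steps: {"ticks":[[0, 0, 0.02, 0, 0, 0, 0.2], [0, 0, 0.03, 0, 0, 0, 0.2]]}

```text
time: 22.7
position: [0.5995, 0.2486, 0.0742]
ee_rot: [3.14, 0.008, -2.93]
ft_force: [3.7, 0.4, 9.6]
opening: 0.2
grasp_force: 5.2
```

Emit:
steer_hand:
  steps: {"ticks":[[0, 0, 0.02, 0, 0, 0, 0.2], [0, 0, 0.03, 0, 0, 0, 0.2]]}

```text
time: 22.9
position: [0.599, 0.2485, 0.0705]
ee_rot: [3.14, 0.007, -2.93]
ft_force: [2.0, 0.8, 4.4]
opening: 0.199
grasp_force: 2.6
```

Emit:
steer_hand:
  steps: {"ticks":[[0, 0, 0.02, 0, 0, 0, 0.2], [0, 0, 0.03, 0, 0, 0, 0.2]]}

```text
time: 23.1
position: [0.5955, 0.2473, 0.0649]
ee_rot: [-3.141, -0.001, -2.929]
ft_force: [-0.4, 0.3, -0.4]
opening: 0.198
grasp_force: 0.0
```

Force dropped to zero, so the ring has snapped past. I'll retreat and verify.

Emit:
steer_hand:
  steps: {"ticks":[[0, 0, -0.4, 0, 0, 0, 0.2], [0, 0, -0.8, 0, 0, 0, 0.2], [0.1, 0, -1.3, 0, 0, 0, 0.2], [0.1, 0, -1.5, 0, 0, 0, 0.2], [0.1, 0, -1.5, 0, 0, 0, 0.2], [0.1, 0, -1.5, 0, 0, 0, 0.2]]}

```text
time: 23.7
position: [0.5857, 0.2452, 0.2147]
ee_rot: [-3.141, -0.001, -2.929]
ft_force: [0.4, -0.3, -1.0]
opening: 0.203
grasp_force: 0.0
```

```bash
python3 - <<'E'
from h import *
c=bot.capture("wrist");np.savez("/tmp/w9.npz",**c)
P=lambda px:((dep(c,px)-C0)@Rc*1000).round(1)
for r in range(194,216,2): print(r,P([[x,r] for x in (308,318,325,332,342)])[:,[0,2]].tolist())
b=c["image"][90:290,200:500];cv2.imwrite("pics/w9.png",cv2.resize(b,None,fx=2.5,fy=2.5))
print("pin",P([[325,115],[325,130],[325,145]]).tolist())
hsv=cv2.cvtColor(c["image"],cv2.COLOR_BGR2HSV);m=cv2.inRange(hsv,(100,120,40),(125,255,255));ys,xs=np.nonzero(m);Q=(dep(c,np.c_[xs,ys])-C0)@Rc;s=(abs(Q[:,0])<.012)&(Q[:,1]>-.035)&(Q[:,1]<.05)&(Q[:,2]>.07);print("bar",np.polyfit(Q[s,1],Q[s,2],1))
E
```

```text
194 [[27.1, 83.2], [23.6, 97.9], [22.6, 102.3], [27.7, 80.2], [27.2, 82.6]]
196 [[28.7, 85.5], [25.7, 98.0], [24.9, 101.4], [29.1, 83.8], [29.0, 83.9]]
198 [[31.1, 84.4], [31.0, 85.0], [27.3, 100.1], [30.8, 85.6], [31.0, 85.0]]
200 [[33.4, 84.1], [33.2, 84.8], [30.2, 96.9], [33.4, 84.1], [33.4, 84.1]]
202 [[54.9, 9.7], [57.4, -0.3], [57.3, 0.1], [57.1, 1.0], [48.1, 35.7]]
204 [[57.5, 10.1], [60.4, -1.0], [60.2, -0.1], [60.4, -0.8], [50.5, 36.3]]
206 [[60.1, 10.7], [63.3, -1.4], [63.0, -0.2], [63.2, -0.8], [53.0, 36.3]]
208 [[63.2, 9.4], [65.8, -0.1], [65.8, -0.2], [65.6, 0.8], [55.9, 35.2]]
210 [[65.5, 11.1], [68.7, -0.2], [68.6, 0.0], [69.1, -1.8], [58.3, 35.8]]
212 [[68.4, 10.5], [71.7, -0.8], [71.1, 1.2], [71.9, -1.6], [71.1, 1.0]]
214 [[70.9, 11.4], [74.2, 0.5], [74.4, -0.2], [74.5, -0.6], [74.6, -1.0]]
pin [[-53.5, -80.9, 98.5], [-39.7, -80.9, 100.5], [-25.7, -80.9, 101.9]]
bar [0.00025132 0.07583758]
```

View pics/w9.png

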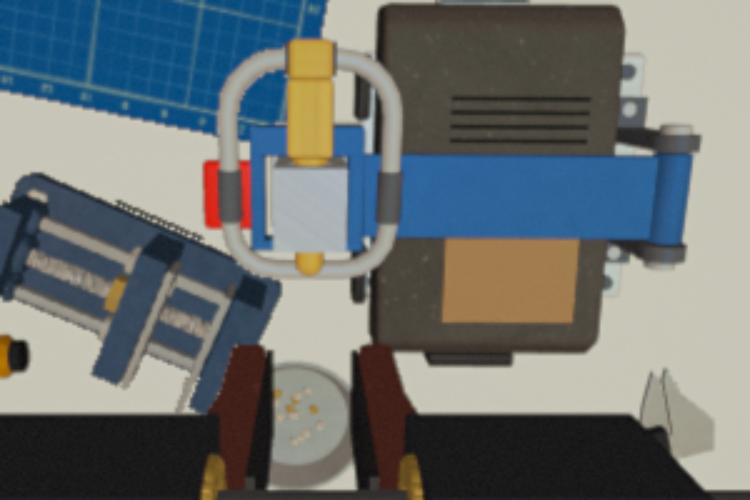

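The end bar now sits below the pin tip (crop (310,265)), about 15 mm under the pin's axis. The pin is home, the bar is level and the console is in place, so I'm handing in.

```bash
python3 -c "
from rig import bot
print(bot.hand_in())"
```

```text
the job is handed in; nothing more can be done
None
```

The job is handed in: the last image showed the bar level, the pin home in the post, the ring snapped below the pin's end and the console in its nest. No verdict came back, and an early jam in the collar window at about 2.95 s read roughly 125 N at the wrist, over the 120 N limit, so the run may be judged failed.

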